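# Stack the bench magnifier's optics in the dowel jig

### The arm

A 6-joint arm with a two-finger parallel gripper is mounted at the origin on the work surface. World frame = base frame: x ahead of the robot, y to its left, z up, the work surface at z = 0. Lengths are in m, angles in rad, forces in N, time in s.
With the tool pointing down it reaches from about 0.425 to 0.95 m from the base axis. Payload 3.5 kg.
Tool frame: the origin (TCP) lies between the finger pads; the fingertips stand 8 mm ahead of it and the grasp point (between the pads) lies 11 mm behind it; z points along the fingers, y is the line along which they close (so a half turn about z gives the same grasp; the last joint's range is limited). The gripper opens to 85 mm and grips with 20 to 120 N. Pads are 22 mm wide; open, the fingers measure 114 mm over their backs; the gripper's body (76 mm by 85 mm) begins 54 mm behind the grasp point. The pads swing forward as they close: fully open they stand 13 mm farther back than shut.
Start: joints at [-0.15, 0.286, 1.577, -0, 1.279, -0.15], TCP at [0.675, 0, 0.239] pointing down, gripper open.
Joint ranges: [-2.77, 2.77], [-0.9, 2.22], [0.21, 2.48], [-1.53, 4.67], [0.24, 2.81], [-2.84, 2.84]. Speed limits (rad/s): [2.79, 2.79, 3.14, 3.14, 3.14, 3.14].

### API

Orientations are given as a unit quaternion [w, x, y, z].
In Python, from bench import bot, kin, vision, telemetry gives the robot as it stands. The module is installed in compiled form; this text tells all that it offers. Calls block until the motion is done:
- bot.move_to(position, orientation): joint-space move of the TCP to a pose.
- bot.move_linear(position, rot=None, vel=0.15, threshold=None): straight line of the TCP; rot=None keeps the orientation; vel is the mean speed in m/s. With threshold (N) it stops when the force on the tool has changed by that much, and returns True; else False.
- bot.movej(angles): joint-space move.
- bot.grip(opening, effort=None): opening from 0.0 (shut) to 1.0 (fully open); effort is the grip in N (None keeps the last); returns when the fingers have stopped.
- bot.dwell(seconds).
- kin.ik(position, orientation): joint angles nearest the present ones, or None.
- vision.snapshot(name): name is "scene" or "side" or "wrist"; returns a dict with "frame" (480x640x3 uint8, red, green, blue), "fx", "fy", "cx", "cy" (pixels), "rvec" (rotation vector, rad) and "tvec" (3), from world to camera coordinates, as OpenCV has them; the wrist camera has in their place "hand_eye" (4x4, takes a point from camera to tool coordinates, whose origin is the TCP and whose axes are the flange's). Camera axes: x right, y down, z forward; pixel columns grow to the right and rows downward; lengths in m; the calibration is good to about 2 mm. A picture is of the moment at which its call begins: read the wrist's pose just before it. There is no depth.
A pose or a line that the arm cannot do raises bot.MotionError and nothing moves.
- bot.finish_job(): hands the job in; it is judged then, once.
Readings, each from a call of its own:
- telemetry.get_time_s(): time.
- telemetry.get_joint_pos(): joint angles.
- telemetry.get_dq(): joint speeds.
- telemetry.get_joint_torque(): joint torques, N m.
- telemetry.get_tcp_pos(): TCP position.
- telemetry.get_tool_rot(): TCP orientation.
- telemetry.get_wrist_force(): force on the tool from outside, world axes, zero at the start.
- telemetry.get_torque(): the same for the moment, N m.
- telemetry.get_opening(): opening from 0.0 (shut) to 1.0 (fully open).
- telemetry.get_grasp_force(): force on a finger pad.
Only numpy, scipy, OpenCV 4.12 (cv2) and the standard library are available. Lean on these libraries where they do the work, as an engineer would, in place of code of your own. Each camera call takes 0.05 s, during which the arm holds its last target. There are 200 camera calls.

### The job

Stack the parts of the bench magnifier between the four dowels of the wooden jig in build order: first the black spacer ring, then the green glass lens blank, then the brass retaining ring on top. Each piece must lie flat on the one below and be let go before the next is brought; lower the glass gently into the jig, do not drop it.

Things in the scene. Friction and masses are not known exactly. Their poses are not given: they have to be found in the camera images.
- jig_seat (a point): Fixed jig: dark wooden plate 100 x 100 x 12 mm with four white dowels, 10 mm thick, 34 mm tall (tips taper), centred at x, y = +-26 mm in its frame. 50 mm discs stack between them with 7 mm of play. The gaps between dowels, on its +-x and +-y axes, are 42 mm wide: fingers pass there if they close along its x or y. Point: centre of the plate's top face, 12 mm above the bench; x, y along its edges.
- spacer_mid (a point): Black plastic spacer ring, 50 mm outside diameter, 36 mm hole, 14 mm tall. Goes in first, on the plate. (A white ring of the same size is not wanted.) Point: its centre, half-way up; z is its axis; round, so yaw is meaningless. Starts flat on the bench's grey mat, neighbours 35 mm or more away.
- lens_mid (a point): Green-tinted glass lens blank, a solid disc 50 mm in diameter and 12 mm thick, its side wall upright from 2 mm to 9 mm above its underside, the edges above and below bevelled. Goes in second, on the spacer. (An amber blank of the same size is not wanted.) Point: its centre, half-way up; z is its axis; round, so yaw is meaningless. Starts flat on the bench's grey mat, neighbours 35 mm or more away.
- retainer_mid (a point): Brass retaining ring, 50 mm outside diameter, 34 mm hole, 10 mm tall. Goes in last, on the lens. (A red plastic ring of the same size is not wanted.) Point: its centre, half-way up; z is its axis; round, so yaw is meaningless. Starts flat on the bench's grey mat, neighbours 35 mm or more away.
There are look-alikes about, which are no part of the job. Of the things shaped like the part that bears lens_mid, the green glass one is meant.

How it is judged:
By the outcome, as a careful person would: the job done as asked, in the order asked, and still so for the second after the job is handed in, with the robot touching nothing.
It also fails if it takes over 64 s, if anything falls off the work surface, if the arm or the gripper's body presses on something with over 40 N, if the wrist force passes 120 N, or if a joint passes its speed limit or range.

## Working session

There is one attempt and no reset: what is moved stays moved. The work goes in short steps, each a Python script; the robot and the scene stay as the last script left them, time stands still between calls to the robot, and variables do not carry over. Pictures are saved under pics/ and viewed, at most 10 in all, crops included, and the job is handed in when it is done.

```bash
mkdir -p pics; python3 - <<'E'
from bench import bot,kin,vision,telemetry as t
import cv2
for n in("scene","side"):
    s=vision.snapshot(n); cv2.imwrite(f"pics/{n}0.png",s["frame"][:,:,::-1]); print(n,s["fx"],s["fy"],s["cx"],s["cy"],s["rvec"],s["tvec"])
s=vision.snapshot("wrist");print(s["hand_eye"]);cv2.imwrite("pics/wrist0.png",s["frame"][:,:,::-1])
print(t.get_tool_rot(),t.get_tcp_pos(),t.get_time_s())
E
```

```text
scene 559.8869449736187 559.8869449736187 325.53205791079733 240.20326185528754 [ 2.17716086  0.61192215 -0.29339054] [-0.43086452 -0.1323559   1.29626967]
side 472.6123829466492 472.6123829466492 317.80911157330667 242.08761117143254 [ 0.71699021 -2.46609044  1.34229399] [0.46308781 0.20366157 0.75822993]
[[ 8.21749005e-04 -9.55175222e-01 -2.96039897e-01  7.46246591e-02]
 [ 9.99999233e-01  5.10653305e-04  1.12817561e-03  4.38680697e-04]
 [-9.26431638e-04 -2.96040597e-01  9.55174909e-01 -1.34366601e-01]
 [ 0.00000000e+00  0.00000000e+00  0.00000000e+00  1.00000000e+00]]
[-7.47504632e-04  7.07119824e-01  7.07093136e-01 -5.41661250e-04] [6.74502444e-01 9.44247780e-05 2.38247979e-01] 0.15
```

View pics/scene0.png

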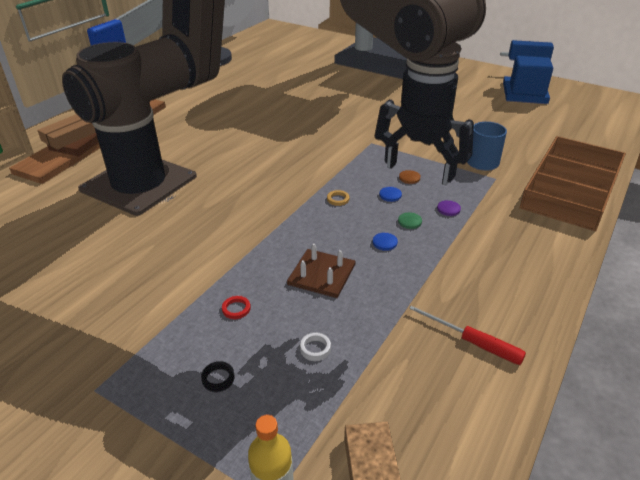

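View pics/wrist0.png

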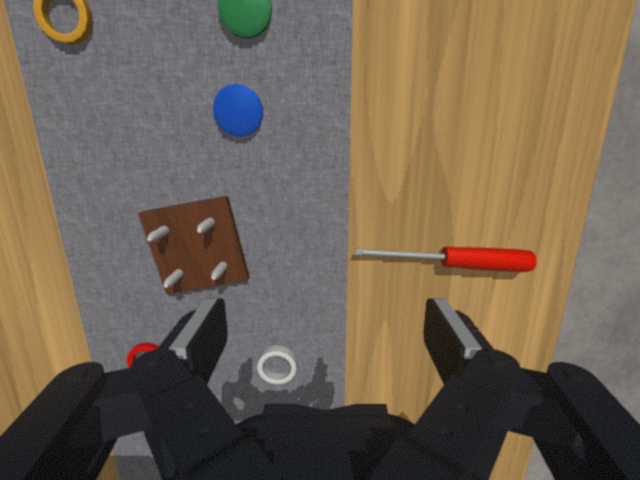

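The scene view shows the black ring at (218,376), green blank at (410,220), brass ring at (338,198) and jig at (322,272), with red and white rings and blue, purple and amber blanks as decoys. The wrist view shows the jig centred near (195,245) and the start of the green blank at (245,12).

```bash
cat > h.py <<'E'
from bench import bot,kin,vision,telemetry as t
import cv2,numpy as np
from scipy.spatial.transform import Rotation as R
def tool():
    q=np.array(t.get_tool_rot()); return np.array(t.get_tcp_pos()),R.from_quat(q[[1,2,3,0]]).as_matrix()
def quat(yaw):  # tool down, closing line y_tool at angle yaw from world x
    y=np.array([np.cos(yaw),np.sin(yaw),0]);z=np.array([0,0,-1.]);x=np.cross(y,z)
    q=R.from_matrix(np.c_[x,y,z]).as_quat(); return q[[3,0,1,2]]
def snap(n,save=None):
    p,M=tool(); s=vision.snapshot(n)
    if n=="wrist":
        H=s["hand_eye"]; s["Rwc"]=M@H[:3,:3]; s["o"]=p+M@H[:3,3]
    else:
        Rc=cv2.Rodrigues(np.array(s["rvec"]))[0]; s["Rwc"]=Rc.T; s["o"]=-Rc.T@np.array(s["tvec"])
    if save: cv2.imwrite(f"pics/{save}.png",s["frame"][:,:,::-1])
    return s
def cast(s,uv,z):
    uv=np.atleast_2d(np.asarray(uv,float))
    d=np.c_[(uv[:,0]-s["cx"])/s["fx"],(uv[:,1]-s["cy"])/s["fy"],np.ones(len(uv))]@s["Rwc"].T
    return (s["o"]+d*((z-s["o"][2])/d[:,2])[:,None])[:,:2]
def proj(s,P):
    c=(np.asarray(P)-s["o"])@s["Rwc"]; return c[0]/c[2]*s["fx"]+s["cx"],c[1]/c[2]*s["fy"]+s["cy"]
HS={"black":((0,0,0),(180,255,45)),"green":((50,90,40),(85,255,255)),"brass":((14,130,90),(28,255,255)),"wood":((0,100,20),(14,255,130))}
def blob(s,col,near,rad):  # largest contour of a colour within rad px of near
    m=cv2.inRange(cv2.cvtColor(s["frame"],cv2.COLOR_RGB2HSV),*HS[col])
    k=np.zeros_like(m); cv2.circle(k,tuple(int(v) for v in near),int(rad),255,-1)
    c,_=cv2.findContours(m&k,cv2.RETR_EXTERNAL,cv2.CHAIN_APPROX_NONE)
    return max(c,key=cv2.contourArea)
def disc(s,c,ztop,zbot):  # centre: hull cast onto mid height, enclosing ellipse centre
    P=cast(s,cv2.convexHull(c)[:,0],(ztop+zbot)/2).astype(np.float32)*1000
    (x,y),(a,b),_=cv2.fitEllipse(cv2.convexHull(P)); return np.array([x,y])/1000,(a,b)
E
python3 - <<'E'
from h import *
s=snap("scene")
for c,n,h in(("black",(218,376),.014),("green",(410,220),.012),("brass",(338,198),.010)): print(c,disc(s,blob(s,c,n,22),h,0))
print(cast(s,[(322,272)],.012))
w=snap("wrist"); c=blob(w,"wood",(195,245),75)
print(w["fx"],cv2.contourArea(c)); P=cast(w,c[:,0],.012).astype(np.float32)*1000; print(cv2.minAreaRect(P))
print(t.get_time_s())
E
```

```text
black (array([ 0.51470593, -0.33543332]), (49.535831451416016, 57.419864654541016))
green (array([0.59701801, 0.18790486]), (47.839149475097656, 53.90640640258789))
brass (array([0.42462057, 0.18283098]), (47.891788482666016, 55.56806564331055))
[[ 0.52945159 -0.05321797]]
338.95005259959834 6707.0
((529.0979614257812, -47.41779327392578), (99.98085021972656, 98.94206237792969), 10.278080940246582)
0.25
```

```bash
python3 - <<'E'
from h import *
ya=np.radians(10.28)
bot.move_to([.529,-.049,.17],quat(ya))
s=snap("wrist","jig"); c=blob(s,"wood",proj(s,(.529,-.049,.012)),95)
P=cast(s,c[:,0],.012).astype(np.float32)*1000; print(cv2.minAreaRect(P))
bot.move_to([.515,-.335,.13],quat(ya))
bot.grip(.77,40)
s=snap("wrist","blk"); n=proj(s,(.515,-.335,.007)); c=blob(s,"black",n,45)
print(n,disc(s,c,.014,0),tool()[0],t.get_time_s(),t.get_joint_pos())
a=cv2.imread("pics/jig.png");b=cv2.imread("pics/blk.png");cv2.imwrite("pics/m1.png",cv2.resize(np.hstack([a,b]),(800,300)))
E
```

```text
((526.8098754882812, -47.825836181640625), (98.33463287353516, 97.8186264038086), 10.207619667053223)
(np.float64(323.59933159927124), np.float64(232.39771873330463)) (array([ 0.51692499, -0.33641214]), (48.57292556762695, 50.63731002807617)) [ 0.51530965 -0.33443478  0.13023858] 2.525 [-7.40669383e-01  2.64135127e-01  1.81449263e+00  1.49684111e-05
  1.06259936e+00 -9.21057072e-01]
```

View pics/m1.png

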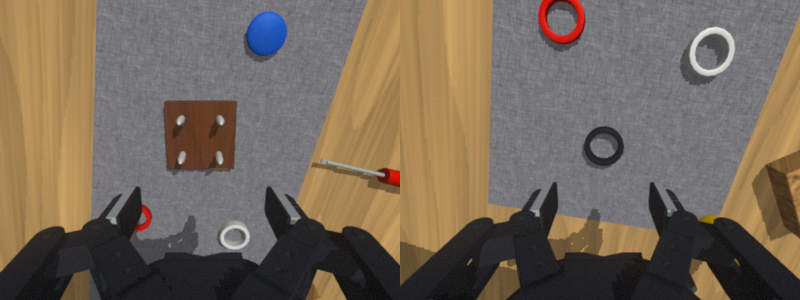

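Right half: the black ring at (604,146) sits ahead of the fingers; left half: the jig at (201,135) is clear and squarely aligned with the tool.

```bash
python3 - <<'E'
from h import *
x,y=.5169,-.3364
bot.move_linear([x,y,.03],vel=.15)
hit=bot.move_linear([x,y,-.004],vel=.03,threshold=4)
print(hit,tool()[0],t.get_wrist_force())
z=tool()[0][2]
bot.move_linear([x,y,z+.006],vel=.05)
bot.grip(.0,40)
print(t.get_opening(),t.get_grasp_force(),t.get_wrist_force(),tool()[0])
bot.move_linear([x,y,.13],vel=.15)
s=snap("wrist","held1"); print(t.get_opening(),t.get_grasp_force(),t.get_time_s())
s=snap("side","side1")
a=cv2.imread("pics/held1.png");b=cv2.imread("pics/side1.png");cv2.imwrite("pics/m2.png",cv2.resize(np.hstack([a,b]),(800,300)))
E
```

```text
True [ 0.51664794 -0.33612866  0.00153881] [-1.11220847  0.45022753  4.90310156]
0.5636514536499696 41.3756744004786 [-0.70000013  0.6399872   2.21912391] [ 0.51704884 -0.33656655  0.00775552]
0.5631647356118185 41.19646864011884 5.8167
```

View pics/m2.png

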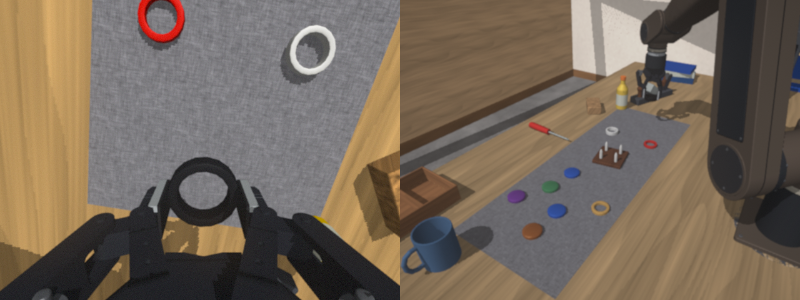

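The ring is held at (203,193), where the TCP should appear (about 200,194), so it is centred between the pads; the side view shows the other parts undisturbed.

```bash
cat >> h.py <<'E'
J=np.array([.5268,-.0478]);YA=np.radians(10.2)
def place(zc):  # zc: expected TCP height at contact
    x,y=J
    bot.move_to([x,y,max(.13,zc+.05)],quat(YA))
    print("obstructed",bot.move_linear([x,y,zc+.008],vel=.1,threshold=10))
    h=bot.move_linear([x,y,zc-.004],vel=.015,threshold=3)
    print("contact",h,tool()[0]-[x,y,zc],t.get_wrist_force())
    bot.grip(.68)
    bot.move_linear([x,y,zc+.06],vel=.12)
def look(x,y,col,h,save):
    bot.move_to([x,y,.13],quat(YA)); bot.grip(.77)
    s=snap("wrist",save); d=disc(s,blob(s,col,proj(s,(x,y,h/2)),50),h,0); print(d,t.get_time_s()); return d[0]
def pick(x,y,z):
    bot.move_linear([x,y,.03],vel=.15)
    print("hit",bot.move_linear([x,y,z],vel=.05,threshold=6))
    bot.grip(.0,40); print("grip",t.get_opening(),t.get_grasp_force(),tool()[0])
    bot.move_linear([x,y,.13],vel=.15)
E
python3 - <<'E'
from h import *
place(.0198)
print(t.get_time_s())
bot.move_to([J[0],J[1]+.02,.17],quat(YA)); s=snap("wrist","j1")
look(.597,.188,"green",.012,"lens")
a=cv2.imread("pics/j1.png");b=cv2.imread("pics/lens.png");cv2.imwrite("pics/m3.png",cv2.resize(np.hstack([a,b]),(800,300)))
E
```

```text
obstructed False
contact True [ 1.55528253e-05 -2.17458317e-05 -6.91150982e-05] [-0.09407327  0.47093447  3.94961721]
9.65
(array([0.59931921, 0.18687485]), (49.16484832763672, 50.46371078491211)) 11.375
```

View pics/m3.png

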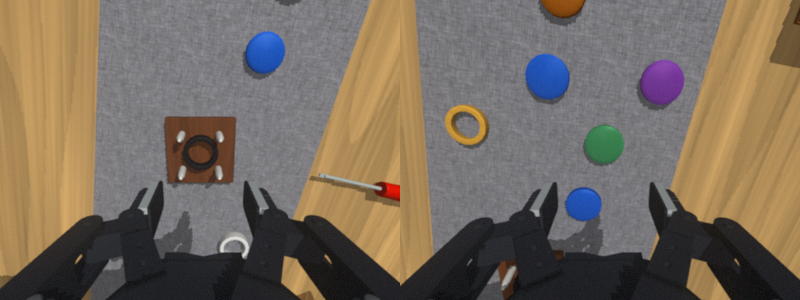

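The spacer lies flat between the dowels at (200,152), and contact came at the predicted height. The green blank is at (604,145), clear of its neighbours.

```bash
python3 - <<'E'
from h import *
pick(.5993,.1869,.007)
s=snap("wrist","held2"); print(disc(s,blob(s,"green",proj(s,tool()[0]),60),tool()[0][2]+.005,tool()[0][2]-.007),tool()[0])
assert t.get_opening()>.5
place(.033)
print(t.get_time_s())
bot.move_to([J[0],J[1]+.02,.17],quat(YA)); s=snap("wrist","j2")
print(disc(s,blob(s,"green",proj(s,(*J,.032)),40),.038,.026))
look(.425,.183,"brass",.010,"brs")
a=cv2.imread("pics/j2.png");b=cv2.imread("pics/brs.png");cv2.imwrite("pics/m4.png",cv2.resize(np.hstack([a,b]),(800,300)))
E
```

```text
hit False
grip 0.5573401494680669 41.35720997583121 [0.59999146 0.1870081  0.00774866]
(array([0.5987973 , 0.18667909]), (50.50715255737305, 52.309791564941406)) [0.59815712 0.18672469 0.12818698]
obstructed False
contact True [ 5.13182456e-05 -1.85334812e-05  6.64039840e-04] [-0.22399206  0.22571264  4.49590788]
17.5917
(array([ 0.52717749, -0.04736131]), (49.71138000488281, 52.1495475769043))
(array([0.42767749, 0.18136719]), (49.40290451049805, 50.799415588378906)) 19.3
```

View pics/m4.png

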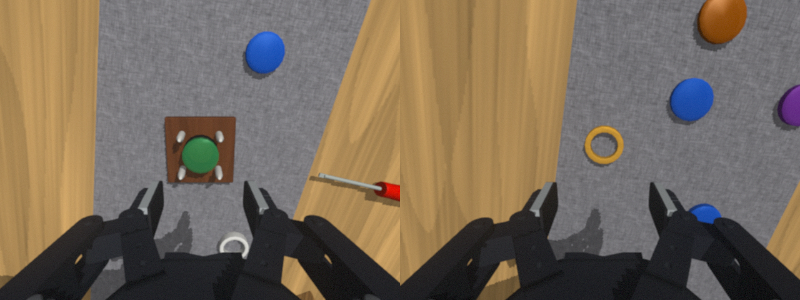

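The green blank sits flat between the dowels at (200,155), and the brass ring is at (604,145).

```bash
python3 - <<'E'
from h import *
pick(.4277,.1814,.007)
assert t.get_opening()>.5
place(.0455)
bot.move_to([J[0],J[1]+.02,.17],quat(YA)); s=snap("wrist","j3")
print(disc(s,blob(s,"brass",proj(s,(*J,.043)),40),.048,.038),t.get_time_s())
q=np.array(t.get_joint_pos());bot.movej(q+[.6,0,0,0,0,0])
snap("scene","s3");snap("side","d3")
a=cv2.imread("pics/j3.png")[130:430,170:470];b=cv2.imread("pics/s3.png")[222:322,272:372];c=cv2.imread("pics/d3.png")[190:310,280:400]
c=cv2.imread("pics/d3.png")[210:280,300:390]
cv2.imwrite("pics/m5.png",np.hstack([cv2.resize(i,(260,260),interpolation=3) for i in(a,b,c)]))
E
```

```text
hit False
grip 0.5642172010342725 40.56600462645292 [0.42801541 0.18147339 0.00775102]
obstructed False
contact True [ 5.67069159e-05 -3.25529670e-05  2.72069521e-04] [-0.83069758 -0.68543364  3.58864265]
(array([ 0.52759412, -0.04788204]), (51.54201889038086, 52.25284194946289)) 25.8167
```

View pics/m5.png

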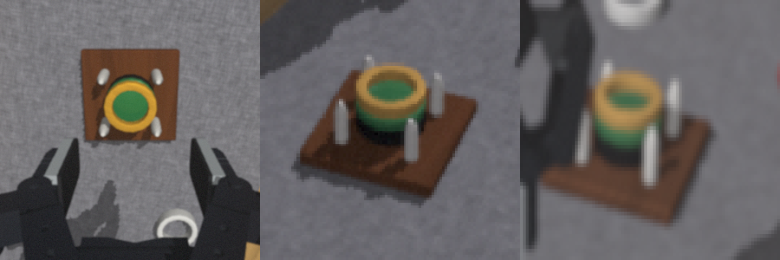

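All three views show black, green and brass stacked level between the dowels (middle crop at about 390,105), with the gripper clear.

```bash
python3 -c "
from bench import bot
print(bot.finish_job())"
```

```text
the job is handed in; nothing more can be done
None
```

The job is handed in at about 27 s of the 64 s allowed: the spacer ring, green lens blank and brass ring are stacked flat in that order between the dowels, with the gripper clear.

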